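# Read a charging cradle's contacts with a tweezer meter

### The arm

A 6-joint arm with a two-finger parallel gripper is mounted at the origin on the work surface. World frame = base frame: x ahead of the robot, y to its left, z up, the work surface at z = 0. Lengths are in m, angles in rad, forces in N, time in s.
With the tool pointing down it reaches from about 0.325 to 0.775 m from the base axis. Payload 9.3 kg.
Tool frame: the origin (TCP) lies midway between the tips of the shut fingers; the grasp point (between the pads) lies 19 mm behind it; z points along the fingers, y is the line along which they close (so a half turn about z gives the same grasp; the last joint's range is limited). The gripper opens to 85 mm and grips with 20 to 120 N. Pads are 22 mm wide; open, the fingers measure 114 mm over their backs; the gripper's body (76 mm by 85 mm) begins 54 mm behind the grasp point. The pads swing forward as they close: fully open they stand 13 mm farther back than shut.
Start: joints at [-1.315, 0.259, 0.021, 1.334, 0, 1.418], TCP at [0.219, -0.505, 0.231] pointing down, gripper open.
Joint ranges: [-3.04, 3.04], [-0.91, 1.82], [-1.04, 1.36], [-1.92, 1.95], [-1.52, 1.45], [-3.14, 3.14]. Speed limits (rad/s): [2.22, 2.22, 2.79, 3.14, 3.14, 3.14].

### API

Orientations are given as a 3x3 rotation matrix whose columns are the frame's x, y, z axes.
In Python, from cell import env gives the robot as it stands.
- The arm moves only by the tool carry_out, never from a script. Its argument "plan" is a list of rows, each a list of 7 numbers: the closure, from -1 (fully open) to 1 (shut), so that 0 is half open, then the shift along the tool's x, y, z in mm, then the turn, a rotation vector about the tool's x, y, z in rad. In form: [[claw, x, y, z, wx, wy, wz], ...]. A call has 1 to 20 rows; each row shifts and turns the commanded pose from where the row before left it, along the tool's axes as they then stand; what a row does not reach is not made up. A row lasts 1/12 s, in which the tool goes at most 41.7 mm and 7.16 degrees, less where a joint would pass 70% of its speed; a pose out of reach is approached as far as the arm can. A call is refused whole if a number of a shift passes 41.7 or a number of a turn 0.125, either way. A call with a gripper value outside its range is refused whole. The fingers move at their own pace and stop on an object; "grip_force" is the grip in N (left out, the last holds). Time passes only in rows, so rows that do not move let the fingers close. It gives the time, the measured TCP pose, the force, the opening and the grip force at its end, in the units of the state.
- env.get_state(): the state, without advancing time (a new reading comes with each control period).
- env.read_camera(name): name is "side" or "top"; returns (picture, depth): 420x560x3 uint8, red, green, blue; 420x560 float32, m along the optical axis (not along the pixel's ray), 0 where there is no reading.
- env.camera_model(name): a dict with "K" (3x3 intrinsics, pixels), "dist_coeffs" ([k1, k2, p1, p2, k3] as OpenCV has them; the pictures are not rectified), "R" (3x3) and "t" (3): a world point X has camera coordinates R X + t. Camera axes: x right, y down, z forward; pixel columns grow to the right and rows downward; lengths in m; the calibration is good to about 2 mm. A picture is of the moment at which its call begins. camera_model takes no time and is no camera call.
- env.finish_job(): hands the job in; it is judged then, once.
The state is a dict: "time_s": time; "q": joint angles; "qd": joint speeds; "joint_efforts": joint torques, N m; "position": TCP position; "tool_rot": TCP orientation; "ft_force": force on the tool from outside, world axes, zero at the start; "moment": the same for the moment, N m; "grip_width": finger opening in m; "gripper_force": force on a finger pad.
Only numpy, scipy, OpenCV 4.12 (cv2) and the standard library are available. Lean on these libraries where they do the work, as an engineer would, in place of code of your own. Each camera call takes 0.05 s, during which the arm holds its last target. There are 200 camera calls.

### The job

To check whether the empty charging cradle is live, lift the tweezer meter off its rest and, in the air, squeeze its sprung arms until the tips stand as far apart as the cradle's two brass contacts. Keeping that gap, bring the tips in level and square, the red arm's tip on the red-ringed contact and the blue arm's on the blue-ringed one, and push gently so that both sprung contacts visibly give; hold the gap and the push steady for two seconds while the meter reads. The job finishes while still holding the tweezers with both tips pressed on the contacts, with nothing else on the desk shifted.

Things in the scene. Friction and masses are not known exactly. Their poses are not given: they have to be found in the camera images.
- tweezers: Tweezer meter, 187 mm long, about 80 g: white housing (62 x 34 x 20 mm) with display at the rear, two black arms 20 mm high with steel tips. Lies level on its rest, tips away from the robot. Origin between the arms at the grip, at half their height, 60 mm above the desk; x to the tips (79 mm ahead), y left, z up. Frame fixed to housing and right arm: x is the centre line while the arms are open.
- tweezers_left_arm (a joint): Hinge of the left (red-collared) arm, 90 mm behind the tweezers' origin: 0 = sprung open (tips 40 mm apart), 0.105 rad = tips 22 mm apart, 0.215 = shut. Squeezed at the pads it takes about 7 N to start, 12 N at 22 mm, 17 N shut; closing the pads by 1 mm closes the tips by 1.9 mm.
- grip (a point): Middle between the arms' ribbed rubber grip pads (each 40 mm long, 20 mm high), fixed to the housing. Outside width over the pads: 43 mm open, about 34 mm when the tips are 22 mm apart; their faces are then parallel.
- tip_red (a point): Foremost point of the left (red-collared) arm's round steel tip, 5 mm in diameter.
- tip_blue (a point): Foremost point of the right (blue-collared) arm's round steel tip, 5 mm in diameter.
- rest: Fixed stand of the tweezer meter: base plate 165 x 50 x 8 mm, shallow saddle under the housing (75 mm behind the origin, cheeks up to 57 mm), crossbar under the steel tips 50 mm ahead of the origin, top at 57.5 mm. Only the base plate lies below the grip. Origin on the desk under the tweezers' grip, x along them to the tips, z up. Lift them straight up.
- cradle: Empty grey charging cradle, fixed: base 112 x 104 x 22 mm; upright back 94 mm wide, 100 mm high, its front face 18 mm beyond the origin; side guides at 46 mm either side, 32 mm forward of that face, up to 80 mm; toe lip 31 mm high, 44 mm before the origin. Origin: centre of underside; x into the back, y left, z up. On its white plate two brass contacts, 22 mm apart, 75 mm up; above each a red or blue mark on the top edge.
- contact_red_face (a point): Centre of the front face of the left contact (brass, 11 mm diameter, red ring round it). It stands 6 mm proud of the cradle's back and moves in with the contact.
- contact_blue_face (a point): Centre of the front face of the right contact (brass, 11 mm diameter, blue ring round it), same as the other.
- contact_red (a joint): How far the left contact is pushed in along the cradle's x: 0 out, 0.005 m = end of its travel; spring 0.7 N at 0, 2.9 N at the end.
- contact_blue (a joint): The same for the right contact.
- cradle_in_use: The other cradle, same model, no coloured marks: a grey handset stands in it, top 174 mm above the desk. Fixed; leave it alone.
- handset: Grey handset with orange band, 150 x 64 x 26 mm, lying loose face up between the cradles. Origin under its centre. Leave it.
- tumbler: Black drinking bottle, 70 mm diameter, 200 mm tall, upright. Origin under its centre. Leave it.
- phone: Black smartphone, 152 x 74 x 9 mm, lying flat. Leave it.
- mouse: Black computer mouse, 64 mm across, 37 mm high. Leave it.
- stapler: Red and black stapler, 140 x 36 x 47 mm. Leave it.
- pen_pot: Black square pen pot, 85 x 85 x 100 mm, pens up to 175 mm high. Leave it.
Mind the look-alikes: they are no part of the job. What is shaped like the tweezers but purple is not meant.

How it is judged:
By the outcome, as a careful person would: the job done as asked, in the order asked, and still so for the second after the job is handed in, while the arm keeps its last pose, push and grip.
It also fails if it takes over 45 s, if anything falls off the work surface, if the arm or the gripper's body presses on something with over 40 N, if the wrist force passes 120 N, or if a joint passes its speed limit or range.

## Working session

There is one attempt and no reset: what is moved stays moved. The work goes in short steps, Python scripts to look and compute and a tool call to move; the robot and the scene stay as the last step left them, time stands still between calls to the robot, and variables do not carry over. Pictures are saved under pics/ and viewed, at most 10 in all, crops included, and the job is handed in when it is done.

Besides the shell and the picture viewer there is one more tool, called by a JSON object that holds its "fn" and its "kwargs". carry_out: Moves the arm, as the interface text tells. Its arguments: {"type":"object","properties":{"plan":{"type":"array","items":{"type":"array","items":{"type":"number"}}},"grip_force":{"type":"number"}},"required":["plan"]}

```bash
mkdir -p pics; ls; python3 - <<'E'
from cell import env
import cv2,numpy as np
for n in("side","top"):
    p,d=env.read_camera(n); cv2.imwrite(f"pics/{n}0.png",p[:,:,::-1]); np.savez(f"pics/{n}0.npz",p=p,d=d)
    m=env.camera_model(n); print(n,m)
print(env.get_state())
E
```

```text
pics
side {'K': array([[389.96506779,   0.        , 274.74763623],
       [  0.        , 389.96506779, 215.45699385],
       [  0.        ,   0.        ,   1.        ]]), 'dist_coeffs': array([-0.10457214,  0.        ,  0.        ,  0.        ,  0.        ]), 'R': array([[-0.71681438, -0.69697885,  0.01994086],
       [-0.41150508,  0.39978296, -0.81904649],
       [ 0.56288606, -0.59531006, -0.57338051]]), 't': array([0.38697967, 0.25932948, 1.0318379 ])}
top {'K': array([[492.38301941,   0.        , 279.83100927],
       [  0.        , 492.38301941, 205.36662796],
       [  0.        ,   0.        ,   1.        ]]), 'dist_coeffs': array([-0.09066285,  0.        ,  0.        ,  0.        ,  0.        ]), 'R': array([[ 0.02815811, -0.99942085,  0.01910696],
       [-0.99282868, -0.03018382, -0.11567259],
       [ 0.11618232, -0.01571282, -0.99310361]]), 't': array([0.01950235, 0.50648889, 1.50135035])}
{'time_s': 0.1, 'q': array([-1.31458427e+00,  2.59120964e-01,  2.08489437e-02,  1.33371475e+00,
       -1.66871797e-05,  1.41819752e+00]), 'qd': array([-0.00133706, -0.00062593,  0.00088031,  0.00012283,  0.00035528,
       -0.00028036]), 'joint_efforts': array([ 5.60510176e-03, -5.56696951e+01,  3.45067835e+01,  1.16509764e-02,
       -1.16367623e-04,  7.67305664e-06]), 'position': array([ 0.2185617 , -0.50443153,  0.23073919]), 'tool_rot': array([[ 9.17594198e-01,  3.97518286e-01, -3.17822338e-04],
       [ 3.97518379e-01, -9.17593495e-01,  1.14735472e-03],
       [ 1.64462772e-04, -1.17914626e-03, -9.99999291e-01]]), 'ft_force': array([-0.01156472, -0.26044855, -0.43560591]), 'moment': array([ 0.00426789,  0.04002719, -0.00415182]), 'gripper_force': 0.0, 'grip_width': 0.08543919048143139}
```

View pics/top0.png

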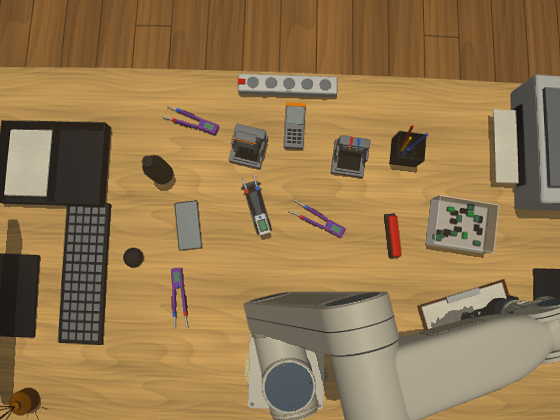

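View pics/side0.png

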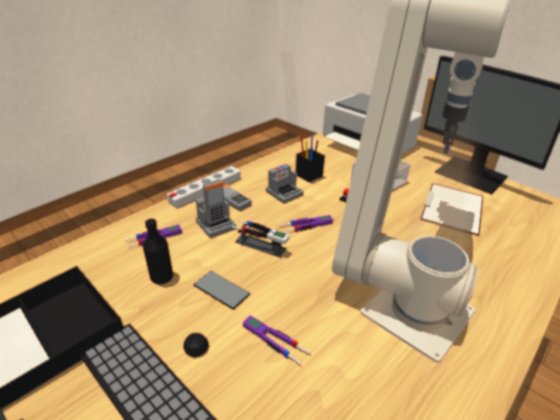

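The top view shows the black/white tweezers at about (257,207), with tips near (250,185) and housing near (262,226). The empty cradle with its red and blue marks is at (350,155). The side view shows the tweezers at about (265,237) and the cradle at about (285,183). I'll crop both for detail.

```bash
cat > h.py <<'E'
import cv2,numpy as np
def ray(m,uv):
    n=cv2.undistortPoints(np.float64([[uv]]),m["K"],m["dist_coeffs"])[0,0]
    c=-m["R"].T@m["t"]; return c,m["R"].T@np.array([n[0],n[1],1.])
def onz(m,uv,z):
    c,d=ray(m,uv); return c+d*(z-c[2])/d[2]
def proj(m,X):
    return cv2.projectPoints(np.float64(X).reshape(-1,3),cv2.Rodrigues(m["R"])[0],m["t"],m["K"],m["dist_coeffs"])[0][:,0]
def tri(ms,uvs):
    A=np.zeros((3,3));b=np.zeros(3)
    for m,uv in zip(ms,uvs):
        c,d=ray(m,uv);d/=np.linalg.norm(d);P=np.eye(3)-np.outer(d,d);A+=P;b+=P@c
    return np.linalg.solve(A,b)
E
python3 - <<'E'
import cv2,numpy as np
t=np.load("pics/top0.npz")["p"][:,:,::-1]; s=np.load("pics/side0.npz")["p"][:,:,::-1]
c=lambda p,u,v,w,h:cv2.resize(p[v:v+h,u:u+w],(400,300),interpolation=cv2.INTER_CUBIC)
im=np.vstack([np.hstack([c(t,217,172,90,67.5.__int__()),c(t,320,125,60,45)]),np.hstack([c(s,225,210,80,60),c(s,255,155,60,45)])])
cv2.imwrite("pics/crop1.png",im)
E
```

```text
(no output)
```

View pics/crop1.png

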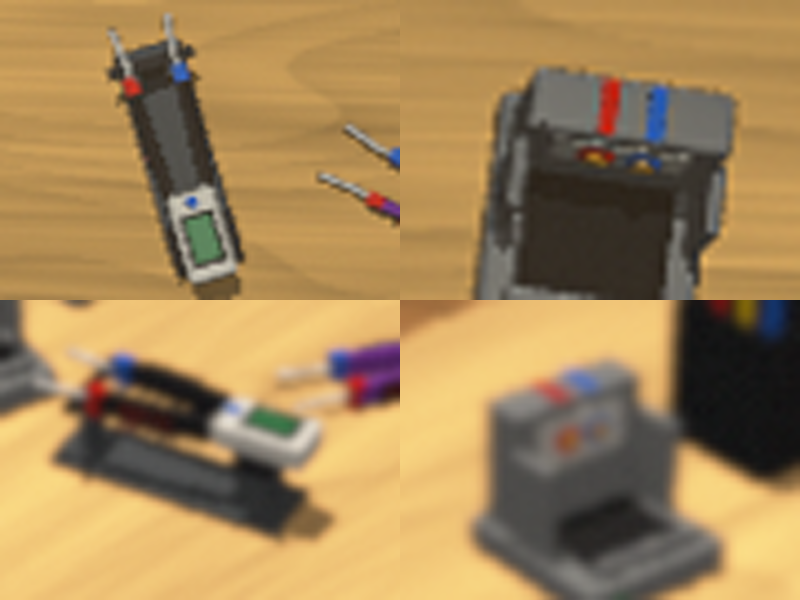

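```bash
python3 - <<'E'
from cell import env
from h import *
m=env.camera_model("top");ms=env.camera_model("side")
f=np.load("pics/top0.npz");p=f["p"];d=f["d"]
v,u=np.mgrid[:420,:560]
n=cv2.undistortPoints(np.float64(np.c_[u.ravel(),v.ravel()])[:,None],m["K"],m["dist_coeffs"])[:,0].reshape(420,560,2)
P=np.dstack([n,np.ones((420,560))])*d[...,None]; W=(P-m["t"])@m["R"]
hsv=cv2.cvtColor(p,cv2.COLOR_RGB2HSV).astype(int);H,S,V=hsv[...,0],hsv[...,1],hsv[...,2]
red=((H<8)|(H>172))&(S>150)&(V>90);blue=(H>100)&(H<125)&(S>120)&(V>80)
def box(a,b,c,e): return (u>=a)&(u<c)&(v>=b)&(v<e)
def cen(mk,w=None): return np.array([u[mk].mean(),v[mk].mean()])
B=box(330,125,375,147)
for nm,mk in(("red",red),("blue",blue)):
    k=mk&B; print("mark",nm,k.sum(),cen(k),onz(m,cen(k),.1), np.median(W[k],0))
top=B&(W[...,2]>.09)&(W[...,2]<.11)
pts=np.array([onz(m,(a,b),.1)[:2]*1000 for a,b in zip(u[top],v[top])],np.float32)
print("back top",len(pts),cv2.minAreaRect(pts))
# tweezers
T=box(225,170,290,240)
for nm,mk in(("red",red),("blue",blue)):
    k=mk&box(235,178,262,195); print("collar",nm,k.sum(),cen(k),onz(m,cen(k),.065))
hs=box(250,210,275,240)&(W[...,2]>.055)&(((S<60)&(V>140))|((H>40)&(H<85)&(S>40)))
k=cv2.morphologyEx(hs.astype(np.uint8),cv2.MORPH_CLOSE,np.ones((5,5)))>0
pts=np.array([onz(m,(a,b),.07)[:2]*1000 for a,b in zip(u[k],v[k])],np.float32)
print("housing",len(pts),cv2.minAreaRect(pts),np.median(W[k],0))
for uv in((242.2,178.7),(254.4,175.6)): print("tip",onz(m,uv,.06))
E
```

```text
mark red 20 [350.9 140.3] [ 0.70232455 -0.17420306  0.1       ] [ 0.70391839 -0.17455666  0.09888794]
mark blue 20 [358.1 141.7] [ 0.69877908 -0.19619706  0.1       ] [ 0.6981129  -0.19588959  0.10027989]
back top 292 ((699.6570434570312, -184.7624053955078), (94.6474838256836, 32.52306365966797), 86.22098541259766)
collar red 13 [246.15384615 191.15384615] [0.54192389 0.13856448 0.065     ]
collar blue 11 [257.09090909 187.63636364] [0.55376338 0.10567142 0.065     ]
housing 204 ((442.86309814453125, 87.64399719238281), (59.30013656616211, 31.117393493652344), 18.423097610473633) [0.44281101 0.08734174 0.06965558]
tip [0.58078857 0.15234552 0.06      ]
tip [0.591568   0.11533939 0.06      ]
```

```bash
python3 - <<'E'
from cell import env
from h import *
m=env.camera_model("top");ms=env.camera_model("side")
p=np.load("pics/top0.npz")["p"];g=cv2.GaussianBlur(p,(0,0),.7).astype(float)
print("back rear edge, front edge")
sat=g.max(2)-g.min(2)
def line(pts,z):
    w=np.array([onz(m,q,z)[:2] for q in pts],np.float32)
    l=cv2.fitLine(w,cv2.DIST_HUBER,0,.001,.001).ravel(); return np.degrees(np.arctan2(l[1],l[0])),l[2:]
def cross(prof):
    th=(prof[:3].mean()+prof[-3:].mean())/2; s=np.sign(prof-th); i=np.where(s[:-1]!=s[1:])[0]
    return None if len(i)==0 else i[0]+(prof[i[0]]-th)/(prof[i[0]]-prof[i[0]+1])
pts=[(c,128+cross(sat[128:142,c])) for c in list(range(342,349))+list(range(354,356))+list(range(361,369)) if cross(sat[128:142,c]) is not None]
print(line(pts,.1),np.round(pts,1).tolist())
# contacts: orange/brass and rings within region
hsv=cv2.cvtColor(p,cv2.COLOR_RGB2HSV).astype(int)
for nm,q in(("top",p),("side",np.load("pics/side0.npz")["p"])):
    hsv=cv2.cvtColor(q,cv2.COLOR_RGB2HSV).astype(int)
    a=(344,144,362,153) if nm=="top" else (274,170,290,184)
    print(nm);
    for r in range(a[1],a[3]): print(r,[ '%d/%d/%d'%tuple(hsv[r,c]) for c in range(a[0],a[2])] if nm=="top" else '')
h=cv2.cvtColor(np.load("pics/side0.npz")["p"],cv2.COLOR_RGB2HSV).astype(int)
v,u=np.mgrid[:420,:560];B=(u>268)&(u<296)&(v>160)&(v<182)
for nm,k in(("r",((h[...,0]<10)|(h[...,0]>170))&(h[...,1]>70)),("b",(h[...,0]>100)&(h[...,0]<135)&(h[...,1]>50))):
    n,l,s,c=cv2.connectedComponentsWithStats((k&B).astype(np.uint8)); print(nm,[(s[i,4],c[i].round(1)) for i in range(1,n) if s[i,4]>3])
for X in((.685,-.172,.075),(.683,-.194,.075)): print(proj(m,X),proj(ms,X))
E
```

```text
back rear edge, front edge
(np.float32(83.44673), array([ 0.71430457, -0.18543664], dtype=float32)) [[342.0, 134.7], [343.0, 134.8], [344.0, 134.9], [345.0, 135.3], [346.0, 135.4], [347.0, 135.4], [348.0, 135.6], [354.0, 136.7], [355.0, 136.6], [361.0, 137.6], [362.0, 137.7], [363.0, 137.8], [364.0, 137.9], [365.0, 138.2], [366.0, 138.3], [367.0, 138.4], [368.0, 138.6]]
top
144 ['21/20/88', '26/19/94', '26/18/99', '26/20/103', '30/9/110', '4/104/120', '2/215/190', '3/233/195', '4/90/144', '26/15/122', '30/15/117', '22/24/119', '21/39/123', '110/180/171', '109/191/170', '109/157/156', '18/32/120', '19/24/117']
145 ['19/32/87', '15/38/67', '18/46/55', '21/45/57', '21/28/64', '26/24/74', '7/77/86', '4/104/118', '18/26/98', '30/13/100', '23/22/103', '24/23/111', '107/40/120', '109/185/175', '109/192/175', '108/115/144', '23/26/119', '21/22/118']
146 ['20/39/79', '22/36/79', '25/31/107', '27/26/109', '30/20/100', '36/20/128', '39/18/97', '25/24/65', '21/28/63', '18/47/54', '18/43/60', '18/38/68', '17/29/78', '116/43/83', '109/76/111', '105/29/88', '19/28/102', '23/22/105']
147 ['23/38/81'
[... 971 characters left out ...]
', '16/61/54', '19/48/58', '18/44/58', '18/45/57', '16/48/59', '18/45/57', '19/48/58', '18/53/58', '17/61/59', '16/50/56', '19/49/57', '19/49/57', '19/44/64']
152 ['18/99/44', '15/100/46', '15/113/45', '17/102/45', '17/104/44', '18/96/45', '18/99/44', '17/89/46', '19/92/47', '16/77/50', '18/61/54', '15/57/54', '18/57/54', '18/44/58', '19/48/58', '18/44/58', '18/44/58', '18/53/58']
side
170 
171 
172 
173 
174 
175 
176 
177 
178 
179 
180 
181 
182 
183 
r [(np.int32(14), array([277.6, 168.5])), (np.int32(8), array([279. , 175.2]))]
b [(np.int32(10), array([282.5, 167. ]))]
[[348.82910475 147.76655626]] [[279.32065381 175.16946276]]
[[355.93004532 148.6527182 ]] [[283.66958812 173.41347186]]
```

```bash
python3 - <<'E'
from cell import env
from h import *
m=env.camera_model("top");ms=env.camera_model("side")
a=np.radians(-6.5);ex=np.array([np.cos(a),np.sin(a)]);ey=np.array([-ex[1],ex[0]])
def rep(n,X): print(n,np.round(X*1000,1),"along ex/ey mm",np.round([X[:2]@ex*1000,X[:2]@ey*1000],1))
rep("marks",(onz(m,(350.9,140.3),.1)+onz(m,(358.1,141.7),.1))/2)
rep("rear",np.array([.7143,-.1854]))
for uv in((346,144.8),(348,144.9),(353,145.6),(361,147.0)): rep("front edge",onz(m,uv,.1))
rep("cr",onz(m,(349.4,149.0),.075));rep("cb",onz(m,(356.2,150),.075))
# side/top tri of marks
rep("tri r",tri([m,ms],[(350.9,140.3),(277.6,168.5)]));rep("tri b",tri([m,ms],[(358.1,141.7),(282.5,167)]))
rep("tri cr",tri([m,ms],[(349.2,148.5),(279,175.2)]))
# tweezers in side view check of housing etc
for X in((.516,.1115,.06),(.443,.0876,.07),(.591,.136,.06)): print(proj(m,X),proj(ms,X))
E
```

```text
marks [ 700.6 -185.2  100. ] along ex/ey mm [ 717.  -104.7]
rear [ 714.3 -185.4] along ex/ey mm [ 730.7 -103.3]
front edge [ 687.8 -159.4  100. ] along ex/ey mm [701.4 -80.5]
front edge [ 687.7 -165.5  100. ] along ex/ey mm [702.  -86.6]
front edge [ 686.1 -180.7  100. ] along ex/ey mm [ 702.2 -101.9]
front edge [ 682.7 -205.1  100. ] along ex/ey mm [ 701.5 -126.5]
cr [ 681.2 -173.8   75. ] along ex/ey mm [696.5 -95.6]
cb [ 678.8 -194.9   75. ] along ex/ey mm [ 696.5 -116.8]
tri r [ 701.7 -176.2   95.8] along ex/ey mm [717.2 -95.6]
tri b [ 697.9 -198.6   95.6] along ex/ey mm [ 715.9 -118.3]
tri cr [ 684.2 -172.    74.9] along ex/ey mm [699.3 -93.5]
[[254.80471515 200.07744134]] [[255.7870976  228.99635327]]
[[261.81533034 223.94342126]] [[277.95194565 233.40131095]]
[[247.65600048 175.5771727 ]] [[234.13263458 222.11679909]]
```

{"fn": "carry_out", "kwargs": {"plan": [[-1,27.2,-23.5,0,0,0,0],[-1,27.2,-23.5,0,0,0,0],[-1,27.2,-23.5,0,0,0,0],[-1,27.2,-23.5,0,0,0,0],[-1,27.2,-23.5,0,0,0,0],[-1,27.2,-23.5,0,0,0,0],[-1,27.2,-23.5,0,0,0,0],[-1,27.2,-23.5,0,0,0,0],[-1,27.2,-23.5,0,0,0,0],[-1,27.2,-23.5,0,0,0,0],[-1,27.2,-23.5,0,0,0,0],[-1,27.2,-23.5,0,0,0,0],[-1,27.2,-23.5,0,0,0,0],[-1,27.2,-23.5,0,0,0,0],[-1,27.2,-23.5,0,0,0,0],[-1,27.2,-23.5,0,0,0,0],[-1,27.2,-23.5,0,0,0,0],[-1,27.2,-23.5,0,0,0,0],[-1,27.2,-23.5,0,0,0,0],[-1,0,0,0,0,0,0.0925]], "grip_force": 20}}

```text
time_s: 1.77
position: [0.5169, 0.115, 0.2303]
tool_rot: [[0.949, 0.316, -0.0], [0.316, -0.949, 0.001], [0.0, -0.001, -1.0]]
ft_force: [-1.1, -0.9, -0.1]
grip_width: 0.0856
gripper_force: 0.0
```

{"fn": "carry_out", "kwargs": {"plan": [[-1,0,0,25,0,0,0],[-1,0,0,25,0,0,0],[-1,0,0,25,0,0,0],[-1,0,0,0,0,0,0],[-1,0,0,0,0,0,0],[-1,0,0,0,0,0,0]]}}

```text
time_s: 2.27
position: [0.5159, 0.1104, 0.1575]
tool_rot: [[0.95, 0.311, 0.001], [0.311, -0.95, 0.0], [0.001, 0.0, -1.0]]
ft_force: [0.1, 0.2, 0.5]
grip_width: 0.0851
gripper_force: 0.0
```

```bash
python3 - <<'E'
from cell import env
from h import *
m=env.camera_model("top");ms=env.camera_model("side")
s=env.get_state();print(s["position"],s["tool_rot"])
for n in("side","top"):
    p,d=env.read_camera(n); np.savez(f"pics/{n}1.npz",p=p,d=d)
t=np.load("pics/top1.npz")["p"][:,:,::-1]; s=np.load("pics/side1.npz")["p"][:,:,::-1]
c=lambda p,u,v,w,h:cv2.resize(p[v:v+h,u:u+w],(400,300),interpolation=cv2.INTER_CUBIC)
cv2.imwrite("pics/crop2.png",np.hstack([c(t,217,160,100,75),c(s,205,180,100,75)]))
E
```

```text
[0.51585578 0.11044172 0.15747061] [[ 9.50420701e-01  3.10965554e-01  9.56900854e-04]
 [ 3.10965606e-01 -9.50421160e-01  9.80597478e-05]
 [ 9.39952023e-04  2.04365240e-04 -9.99999537e-01]]
```

View pics/crop2.png

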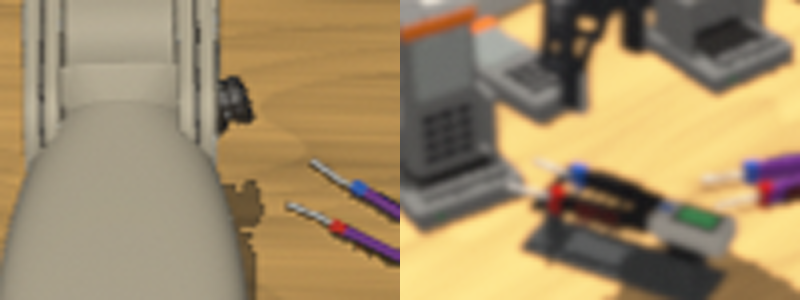

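The side view shows the open fingers above the tweezers, and the arm hides them from the top camera. I'll descend and then close lightly.

{"fn": "carry_out", "kwargs": {"plan": [[-1,0,0,25,0,0,0],[-1,0,0,25,0,0,0],[-1,0,0,25,0,0,0],[-1,0,0,20,0,0,0],[-1,0,0,15,0,0,0],[-1,0,0,8.5,0,0,0],[-0.4,0,0,0,0,0,0],[-0.3,0,0,0,0,0,0],[-0.2,0,0,0,0,0,0],[-0.1,0,0,0,0,0,0],[-0.1,0,0,0,0,0,0],[-0.1,0,0,0,0,0,0],[-0.1,0,0,0,0,0,0]], "grip_force": 20}}

```text
time_s: 3.45
position: [0.5155, 0.1105, 0.0382]
tool_rot: [[0.95, 0.311, 0.001], [0.311, -0.95, 0.0], [0.001, 0.0, -1.0]]
ft_force: [-0.0, 0.4, -0.6]
grip_width: 0.0469
gripper_force: 0.0
```

{"fn": "carry_out", "kwargs": {"plan": [[-0.05,0,0,0,0,0,0],[-0.02,0,0,0,0,0,0],[0,0,0,0,0,0,0],[0.02,0,0,0,0,0,0],[0.02,0,0,0,0,0,0],[0.02,0,0,0,0,0,0]]}}

```text
time_s: 3.95
position: [0.5156, 0.1104, 0.0382]
tool_rot: [[0.95, 0.311, 0.001], [0.311, -0.95, -0.0], [0.001, 0.0, -1.0]]
ft_force: [-0.9, -0.6, 6.5]
grip_width: 0.042
gripper_force: 8.5
```

{"fn": "carry_out", "kwargs": {"plan": [[0.02,0,0,-1,0,0,0],[0.02,0,0,-2,0,0,0],[0.02,0,0,-5,0,0,0],[0.02,0,0,-8,0,0,0],[0.02,0,0,-12,0,0,0],[0.02,0,0,-12,0,0,0],[0.02,0,0,-12,0,0,0],[0.02,0,0,-12,0,0,0],[0.02,0,0,-8,0,0,0],[0.02,0,0,-5,0,0,0],[0.02,0,0,0,0,0,0],[0.02,0,0,0,0,0,0]]}}

```text
time_s: 4.95
position: [0.5153, 0.1105, 0.1147]
tool_rot: [[0.95, 0.311, 0.0], [0.311, -0.95, 0.0], [0.0, -0.0, -1.0]]
ft_force: [0.5, 0.1, -0.7]
grip_width: 0.0418
gripper_force: 7.0
```

```bash
python3 - <<'E'
from cell import env
from h import *
p,d=env.read_camera("side"); np.savez("pics/side2.npz",p=p,d=d)
cv2.imwrite("pics/crop3.png",cv2.resize(p[160:250,190:310,::-1],(800,600),interpolation=cv2.INTER_CUBIC))
E
```

```text
(no output)
```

View pics/crop3.png

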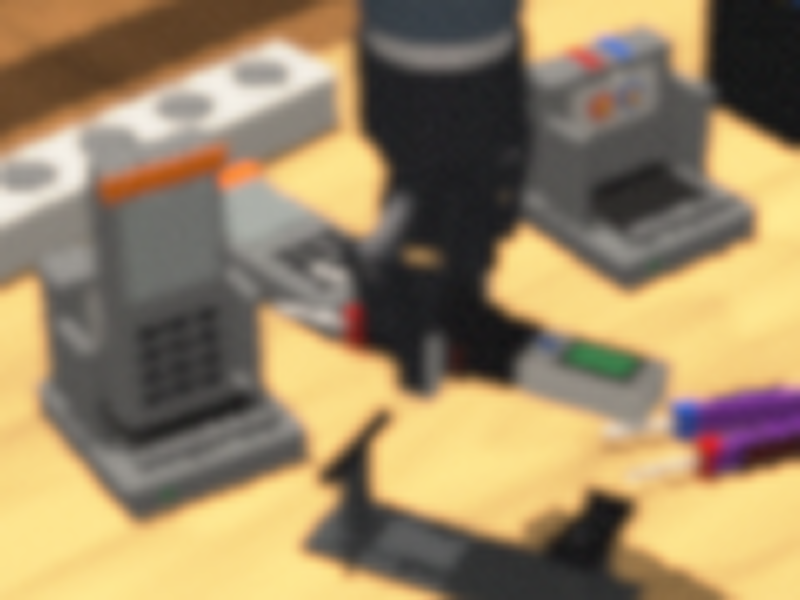

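Lifted cleanly and roughly level. The red collar is at crop (355,325) and the housing at (590,370). Next I'll squeeze in the air.

{"fn": "carry_out", "kwargs": {"plan": [[0.05,0,0,0,0,0,0],[0.08,0,0,0,0,0,0],[0.11,0,0,0,0,0,0],[0.14,0,0,0,0,0,0],[0.17,0,0,0,0,0,0],[0.19,0,0,0,0,0,0],[0.21,0,0,0,0,0,0],[0.21,0,0,0,0,0,0],[0.21,0,0,0,0,0,0],[0.21,0,0,0,0,0,0]]}}

```text
time_s: 5.83
position: [0.5153, 0.1105, 0.1148]
tool_rot: [[0.95, 0.311, 0.0], [0.311, -0.95, -0.0], [0.0, 0.0, -1.0]]
ft_force: [-0.1, -0.0, -0.9]
grip_width: 0.0341
gripper_force: 11.0
```

{"fn": "carry_out", "kwargs": {"plan": [[0.21,-4.3,28,0,0,0,0],[0.21,-4.3,28,0,0,0,0],[0.21,-4.3,28,0,0,0,0],[0.21,-4.3,28,0,0,0,0],[0.21,-4.3,28,0,0,0,0],[0.21,-4.3,28,0,0,0,0],[0.21,-4.3,28,0,0,0,0],[0.21,-4.3,28,0,0,0,0],[0.21,-4.3,28,0,0,0,0],[0.21,-4.3,28,0,0,0,0],[0.21,0,0,0,0,0,0.0716],[0.21,0,0,0,0,0,0.0716],[0.21,0,0,0,0,0,0.0716],[0.21,0,0,0,0,0,0.0716],[0.21,0,0,0,0,0,0.0716],[0.21,0,0,0,0,0,0.0716],[0.21,0,0,0,0,0,0],[0.21,0,0,0,0,0,0],[0.21,0,0,0,0,0,0]]}}

```text
time_s: 7.42
position: [0.5615, -0.169, 0.1147]
tool_rot: [[0.994, -0.111, -0.0], [-0.111, -0.994, 0.0], [-0.0, -0.0, -1.0]]
ft_force: [1.2, -0.1, -0.9]
grip_width: 0.0344
gripper_force: 11.0
```

```bash
python3 - <<'E'
from cell import env
from h import *
for n in("side","top"):
    p,d=env.read_camera(n); np.savez(f"pics/{n}3.npz",p=p,d=d)
t=np.load("pics/top3.npz")["p"][:,:,::-1]; s=np.load("pics/side3.npz")["p"][:,:,::-1]
c=lambda p,u,v,w,h:cv2.resize(p[v:v+h,u:u+w],(400,300),interpolation=cv2.INTER_CUBIC)
cv2.imwrite("pics/crop4.png",np.vstack([c(t,310,115,80,60),c(s,255,155,80,60)]))
s=env.get_state();print(s["position"],s["tool_rot"][:,0],s["q"])
E
```

```text
[ 0.5615787  -0.16901272  0.11475875] [ 9.93757897e-01 -1.11558239e-01 -4.58727133e-05] [-4.35374282e-01  3.75735235e-01 -1.10505015e-01  1.08460423e+00
 -6.97909337e-07  2.81800931e+00]
```

View pics/crop4.png

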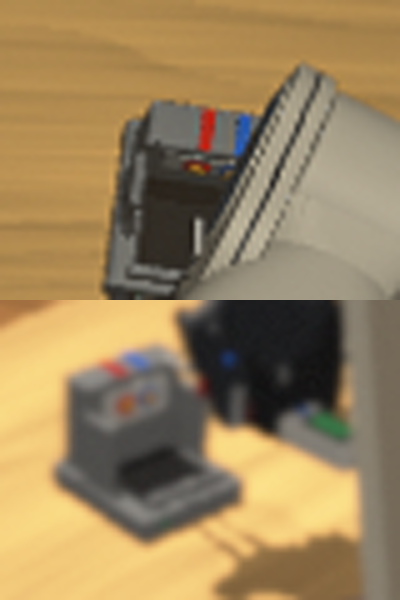

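```bash
python3 - <<'E'
from cell import env
from h import *
m=env.camera_model("top");ms=env.camera_model("side")
W=[];F=[]
for i in range(6):
    p,d=env.read_camera("side"); s=env.get_state(); W.append(s["grip_width"]);F.append(s["gripper_force"])
print(np.round(np.array(W)*1e3,2),F)
a=np.radians(-6.5);ex=np.array([np.cos(a),np.sin(a)]);ey=np.array([-ex[1],ex[0]])
X=onz(m,(349.6,158.3),.1365);print(X,X[:2]@ex,X[:2]@ey, "tcp",s["position"][:2]@ex,s["position"][:2]@ey)
t=np.load("pics/top3.npz")["p"]
g=t.astype(int)
for r in range(155,168): print(r,[g[r,c].sum()//3 for c in range(343,356)])
T=s["position"]
for nm,dx,dy in(("tipR",79,11),("tipB",79,-11)):
    X=np.r_[T[:2]+(ex*dx+ey*dy)/1000,.1365];print(nm,proj(m,X),proj(ms,X))
cv2.imwrite("pics/crop5.png",cv2.resize(p[205-45:205+15,280:360,::-1],(800,600),interpolation=cv2.INTER_CUBIC))
E
```

```text
[34.18 34.11 33.96 33.89 33.76 34.03] [11.020531207323074, 11.020598709583282, 11.020497679710388, 11.02052852511406, 11.020604968070984, 11.020762324333191]
[ 0.6385202  -0.16495835  0.1365    ] 0.653089516211414 -0.0916154316662603 tcp 0.5770792652859701 -0.1043459939894177
155 [np.int64(44), np.int64(44), np.int64(39), np.int64(35), np.int64(36), np.int64(36), np.int64(36), np.int64(35), np.int64(35), np.int64(36), np.int64(39), np.int64(43), np.int64(68)]
156 [np.int64(44), np.int64(45), np.int64(43), np.int64(44), np.int64(45), np.int64(43), np.int64(45), np.int64(42), np.int64(44), np.int64(44), np.int64(43), np.int64(48), np.int64(115)]
157 [np.int64(43), np.int64(43), np.int64(44), np.int64(42), np.int64(43), np.int64(43), np.int64(42), np.int64(42), np.int64(42), np.int64(43), np.int64(42), np.int64(71), np.int64(110)]
158 [np.int64(43), np.int64(41), np.int64(43), np.int64(45), np.int64(44), np.int64(40), np.int64(80), np.int64(56), np.int64(42), np.int64(44), np.int64(50), np.int64(106), np.int64(85)]
159 [np.int64(45), np.int64(44), np.int64(43), np.int64(43), np.int64(43
[... 1067 characters left out ...]
5 [np.int64(44), np.int64(42), np.int64(43), np.int64(44), np.int64(41), np.int64(52), np.int64(144), np.int64(92), np.int64(74), np.int64(69), np.int64(151), np.int64(158), np.int64(157)]
166 [np.int64(42), np.int64(43), np.int64(43), np.int64(44), np.int64(41), np.int64(56), np.int64(65), np.int64(75), np.int64(75), np.int64(109), np.int64(152), np.int64(154), np.int64(156)]
167 [np.int64(43), np.int64(42), np.int64(43), np.int64(42), np.int64(43), np.int64(49), np.int64(74), np.int64(76), np.int64(72), np.int64(144), np.int64(152), np.int64(151), np.int64(154)]
tipR [[350.30446886 157.39854373]] [[287.52580981 165.04334193]]
tipB [[357.68271848 158.48391869]] [[292.06515043 163.35896719]]
```

View pics/crop5.png

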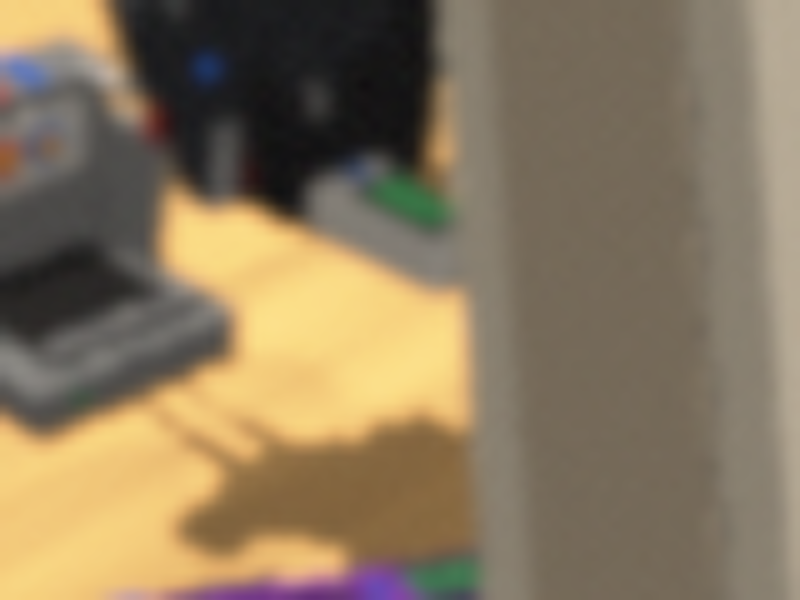

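The mean finger width is 34.0 mm. The red tip is at top pixel (349.4,158), but the arm hides the blue tip. I'll swing the tool left briefly so the top camera sees both tips and I can check the gap.

{"fn": "carry_out", "kwargs": {"plan": [[0.21,0,0,0,0,0,-0.115],[0.21,0,0,0,0,0,-0.115],[0.21,0,0,0,0,0,-0.115],[0.21,0,0,0,0,0,-0.115],[0.21,0,0,0,0,0,-0.115],[0.21,0,0,0,0,0,-0.115],[0.21,0,0,0,0,0,0],[0.21,0,0,0,0,0,0],[0.21,0,0,0,0,0,0]]}}

```text
time_s: 8.57
position: [0.5616, -0.169, 0.1148]
tool_rot: [[0.84, 0.542, 0.0], [0.542, -0.84, 0.0], [0.0, -0.0, -1.0]]
ft_force: [-0.4, -0.6, -0.7]
grip_width: 0.0341
gripper_force: 11.0
```

```bash
python3 - <<'E'
from cell import env
from h import *
m=env.camera_model("top")
for n in("side","top"):
    p,d=env.read_camera(n); np.savez(f"pics/{n}4.npz",p=p,d=d)
s=env.get_state();T=s["position"];x=s["tool_rot"][:,0];y=-s["tool_rot"][:,1];print(T,x,np.degrees(np.arctan2(x[1],x[0])))
for dy in(11,-11): print(proj(m,np.r_[T[:2]+(x*76+y*dy)[:2]/1000,.1365]))
c=lambda p,u,v,w,h:cv2.resize(p[v:v+h,u:u+w,::-1],(400,300),interpolation=cv2.INTER_NEAREST)
S=np.load("pics/side4.npz")["p"]
cv2.imwrite("pics/crop6.png",np.hstack([c(p,325,145,40,30),c(S,255,155,80,60)]))
E
```

```text
[ 0.5615888  -0.16903377  0.11479371] [8.39574490e-01 5.43244580e-01 4.50932385e-05] 32.90478584521888
[[333.77561983 164.15516405]]
[[340.09914288 160.36452928]]
```

View pics/crop6.png

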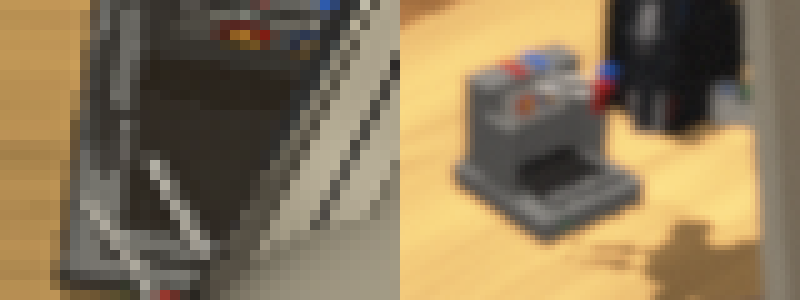

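Both tips are visible now: red at about (334,165.5) and blue at about (340.3,161.5). I'll fit the axes of both steel tips.

```bash
python3 - <<'E'
from cell import env
from h import *
m=env.camera_model("top")
p=np.load("pics/top4.npz")["p"].astype(float);g=p.mean(2)
s=env.get_state();T=s["position"];x=s["tool_rot"][:2,0];y=-s["tool_rot"][:2,1]
for r in range(159,176): print(r,g[r,330:350].astype(int).tolist())
def fit(rows,a,b,slope):
    out=[]
    for r in rows:
        c0=a+(r-rows[0])*slope; c=np.arange(int(c0)-2,int(c0)+4); w=np.clip(g[r,c]-np.sort(g[r,c])[:2].mean()-25,0,None)
        if w.sum()>0:
            X=onz(m,((w*c).sum()/w.sum(),r),.1365)[:2]-T[:2]; out.append((X@x*1000,X@y*1000))
    return np.round(out,1).tolist()
print("blue",fit(range(162,169),340.5,0,.75)); print("red",fit(range(166,172),334.5,0,.85))
E
```

```text
159 [130, 133, 78, 83, 63, 55, 61, 93, 57, 41, 41, 43, 42, 44, 44, 44, 43, 43, 43, 44]
160 [125, 127, 80, 101, 75, 61, 62, 92, 56, 64, 69, 46, 41, 44, 43, 43, 44, 43, 44, 43]
161 [129, 112, 76, 103, 78, 60, 64, 73, 48, 72, 172, 92, 39, 41, 44, 45, 44, 44, 44, 43]
162 [133, 116, 82, 107, 116, 77, 109, 68, 39, 42, 152, 110, 53, 41, 44, 44, 43, 45, 45, 43]
163 [140, 104, 86, 109, 114, 115, 115, 69, 41, 39, 63, 171, 95, 41, 41, 45, 45, 44, 42, 43]
164 [138, 100, 88, 122, 117, 112, 115, 64, 41, 42, 39, 133, 98, 50, 41, 43, 44, 44, 44, 42]
165 [130, 85, 81, 143, 142, 118, 114, 65, 41, 45, 41, 60, 158, 99, 46, 43, 43, 43, 43, 50]
166 [130, 87, 90, 98, 158, 135, 99, 55, 40, 43, 40, 35, 121, 159, 83, 39, 42, 43, 42, 85]
167 [136, 83, 95, 111, 114, 166, 110, 57, 46, 45, 43, 41, 52, 159, 104, 47, 41, 42, 49, 76]
168 [117, 76, 99, 112, 97, 115, 154, 139, 111, 106, 82, 84, 57, 119, 163, 86, 41, 47, 82, 80]
169 [121, 77, 101, 114, 113, 71, 140, 129, 111, 113, 110, 110, 110, 87, 150, 152, 87, 71, 80, 77]
170 [121, 92, 108, 113, 114, 75, 62, 149, 112, 64, 62, 72, 95, 107, 102, 127, 67, 53, 75, 76]
171 [103, 87, 107, 113, 116, 116, 113, 122, 165, 123, 73, 61, 60, 57, 51, 48, 68, 79, 78, 77]
172 [85, 52, 69, 77, 84, 89, 93, 85, 125, 122, 113, 115, 119, 118, 98, 54, 78, 78, 79, 96]
173 [101, 63, 55, 52, 51, 49, 50, 50, 70, 160, 106, 82, 91, 96, 56, 59, 75, 77, 97, 109]
174 [141, 103, 84, 87, 82, 75, 72, 64, 56, 125, 105, 83, 64, 53, 37, 60, 76, 95, 109, 117]
175 [139, 141, 143, 145, 103, 86, 84, 87, 82, 87, 88, 88, 83, 68, 39, 74, 95, 107, 117, 124]
blue [[71.5, -9.0], [67.6, -9.6], [64.9, -8.3], [61.0, -9.1], [57.7, -8.8], [54.4, -8.5], [50.6, -9.0]]
red [[70.4, 12.4], [67.5, 13.4], [62.5, 10.7], [59.9, 12.2], [56.0, 11.4], [52.8, 11.9]]
```

```bash
python3 - <<'E'
from cell import env
from h import *
ms=env.camera_model("side");v,u=np.mgrid[:420,:560]
s=env.get_state()
def cent(img,B,kind):
    h=cv2.cvtColor(img,cv2.COLOR_RGB2HSV).astype(int)
    k=(((h[...,0]<8)|(h[...,0]>172))&(h[...,1]>140)) if kind=="r" else ((h[...,0]>100)&(h[...,0]<125)&(h[...,1]>120)&(h[...,2]>70))
    k&=(u>=B[0])&(u<B[2])&(v>=B[1])&(v<B[3]); return k.sum(),np.array([u[k].mean(),v[k].mean()])
a=np.radians(18.1);x0=np.array([np.cos(a),np.sin(a)]);y0=np.array([-x0[1],x0[0]])
cfg=[("rest","pics/side0.npz",np.array([.5155,.1105]),x0,y0,{"r":(238,222,248,235,17.5),"b":(245,218,254,228,-17.5)}),
("lifted","pics/side4.npz",s["position"][:2],s["tool_rot"][:2,0],-s["tool_rot"][:2,1],{"r":(292,170,299,178,12.5),"b":(293,165,300,172,-9.5)})]
for nm,f,T,x,y,bs in cfg:
    p=np.load(f)["p"]
    for k,b in bs.items():
        n,c=cent(p,b[:4],k); C,d=ray(ms,c)
        t=((T@y+b[4]/1000)-C[:2]@y)/(d[:2]@y); X=C+d*t
        print(nm,k,n,c.round(1),"along",((X[:2]-T)@x*1000).round(1),"z",(X[2]*1000).round(1))
for z in(.1345,.1365,.1385):
    print(z,[proj(ms,np.r_[s["position"][:2]+s["tool_rot"][:2,0]*.076-s["tool_rot"][:2,1]*o,z]).round(1).tolist() for o in(.0126,-.0092)])
g=np.load("pics/side4.npz")["p"]
for r in range(164,176): print(r,[tuple(int(q) for q in g[r,c]) for c in range(282,292)])
E
```

```text
rest r 28 [243.8 229.5] along 34.6 z 57.4
rest b 9 [249.2 223.1] along 34.5 z 59.6
lifted r 17 [295.2 173.5] along 31.4 z 135.1
lifted b 7 [297.  168.3] along 28.8 z 144.8
0.1345 [[[282.7, 172.3]], [[283.8, 169.4]]]
0.1365 [[[282.7, 171.8]], [[283.8, 168.9]]]
0.1385 [[[282.7, 171.3]], [[283.8, 168.4]]]
164 [(221, 179, 133), (212, 174, 131), (199, 167, 132), (185, 161, 134), (181, 159, 134), (194, 166, 134), (212, 175, 130), (227, 185, 126), (236, 192, 122), (240, 199, 122)]
165 [(167, 152, 156), (163, 149, 145), (157, 147, 137), (152, 145, 137), (150, 143, 135), (156, 146, 134), (169, 150, 130), (191, 160, 125), (217, 173, 121), (232, 188, 119)]
166 [(116, 130, 178), (125, 132, 165), (134, 136, 149), (139, 137, 139), (139, 137, 133), (137, 133, 127), (135, 129, 120), (146, 131, 115), (178, 147, 109), (219, 172, 110)]
167 [(99, 120, 177), (103, 122, 175), (118, 127, 157), (127, 129, 137), (125, 122, 121), (118, 116, 112), (109, 107, 103), (112, 103, 93), (154, 127, 95), (210, 164, 107)]
168 [(110, 117, 150), (103, 115, 151), (115, 121, 141), (124, 125, 130), (116, 115, 112), (108, 105
[... 576 characters left out ...]
4), (164, 148, 133)]
172 [(145, 139, 132), (165, 157, 150), (175, 167, 160), (169, 164, 160), (157, 153, 150), (145, 140, 134), (138, 132, 126), (138, 132, 127), (143, 137, 130), (149, 139, 132)]
173 [(131, 122, 117), (142, 133, 128), (156, 145, 135), (158, 147, 139), (150, 144, 138), (142, 137, 130), (138, 133, 127), (146, 140, 134), (159, 152, 145), (166, 157, 149)]
174 [(117, 99, 100), (112, 102, 101), (126, 109, 96), (135, 118, 103), (132, 123, 114), (127, 122, 116), (121, 117, 112), (122, 117, 112), (130, 124, 119), (137, 130, 124)]
175 [(115, 94, 91), (104, 96, 96), (112, 99, 89), (120, 105, 93), (121, 113, 104), (115, 110, 104), (101, 98, 93), (90, 87, 84), (90, 88, 83), (95, 90, 86)]
```

Gap about 21.8 mm, tips level at about 136.5 mm, with the tip midpoint 1.7 mm left of the TCP. I'll turn back, shift right 2.9 mm and lower to contact height.

{"fn": "carry_out", "kwargs": {"plan": [[0.21,0,0,0,0,0,0.115],[0.21,0,0,0,0,0,0.115],[0.21,0,0,0,0,0,0.115],[0.21,0,0,0,0,0,0.115],[0.21,0,0,0,0,0,0.115],[0.21,0,0,0,0,0,0.117],[0.21,0,2.9,0,0,0,0],[0.21,0,0,15,0,0,0],[0.21,0,0,15,0,0,0],[0.21,0,0,15,0,0,0],[0.21,0,0,10,0,0,0],[0.21,0,0,6,0,0,0],[0.21,0,0,0,0,0,0],[0.21,10,0,0,0,0,0],[0.21,10,0,0,0,0,0],[0.21,8,0,0,0,0,0],[0.21,4,0,0,0,0,0],[0.21,0,0,0,0,0,0],[0.21,0,0,0,0,0,0],[0.21,0,0,0,0,0,0]]}}

```text
time_s: 10.33
position: [0.5926, -0.1754, 0.0539]
tool_rot: [[0.993, -0.115, -0.0], [-0.115, -0.993, 0.0], [-0.0, -0.0, -1.0]]
ft_force: [0.2, -0.1, -0.6]
grip_width: 0.0341
gripper_force: 11.0
```

```bash
python3 - <<'E'
from cell import env
from h import *
F=[]
for n in("side","top","top","side","top","side"):
    p,d=env.read_camera(n); np.savez(f"pics/{n}5.npz",p=p,d=d);F.append(env.get_state()["ft_force"])
print(np.round(F,1).tolist());s=env.get_state();print(s["position"],s["tool_rot"][:,0])
c=lambda p,u,v,w,h:cv2.resize(p[v:v+h,u:u+w,::-1],(800,300),interpolation=cv2.INTER_CUBIC)
S=np.load("pics/side5.npz")["p"];t=np.load("pics/top5.npz")["p"]
cv2.imwrite("pics/crop7.png",np.vstack([c(t,330,132,64,24),c(S,262,160,64,24)]))
E
```

```text
[[0.3, 0.8, -0.4], [0.5, 0.3, -0.6], [0.3, 0.1, -1.5], [0.3, -0.7, -1.4], [0.8, 0.1, -0.6], [-0.6, -0.4, 0.0]]
[ 0.59287077 -0.17557225  0.05389156] [ 9.93356285e-01 -1.15079498e-01  2.18526917e-05]
```

View pics/crop7.png

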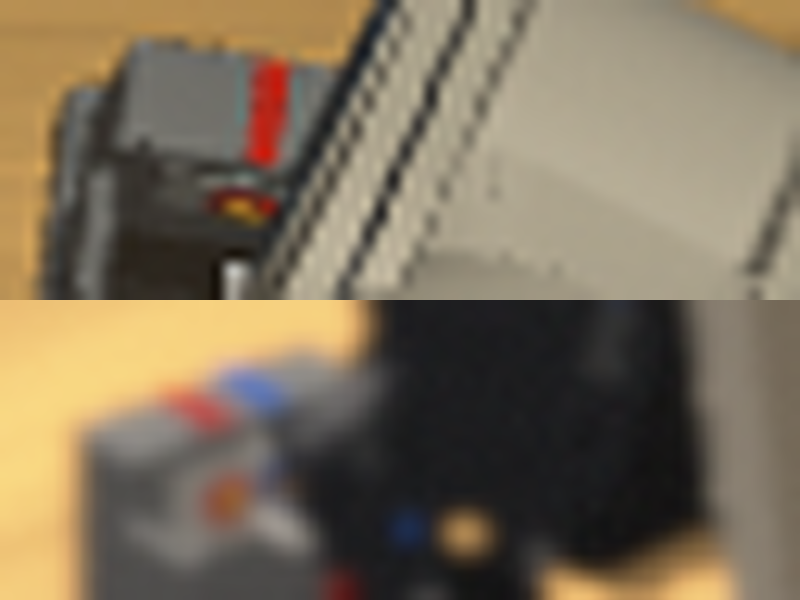

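The top view has the red tip at about (348.8,153), in line with the red contact at (349.4,148.4) along the approach direction. In the side view the red tip end is at about (283,178) and the red contact at (280,176). I'll check the height numerically.

```bash
python3 - <<'E'
from cell import env
from h import *
ms=env.camera_model("side");m=env.camera_model("top")
a=np.radians(-6.5);ex=np.array([np.cos(a),np.sin(a)]);ey=np.array([-ex[1],ex[0]])
for n,e,y,z in(("tip",.685,-.0945,.0755),("tip z+2",.685,-.0945,.0775),("face",.696,-.0945,.075),("faceblue",.696,-.1165,.075)):
    X=np.r_[ex*e+ey*y,z];print(n,proj(ms,X).round(1),proj(m,X).round(1))
for f in("pics/side0.npz","pics/side5.npz"):
    g=np.load(f)["p"].astype(int)
    for r in range(172,182): print(r,[tuple(g[r,c].tolist()) for c in range(276,288)])
E
```

```text
tip [[282.1 176.5]] [[348.6 152.5]]
tip z+2 [[282.1 176.1]] [[348.7 152.4]]
face [[280.2 175.5]] [[349.  149.1]]
faceblue [[284.7 173.8]] [[356.1 150.1]]
172 [(98, 95, 91), (98, 94, 90), (101, 97, 92), (107, 101, 96), (112, 106, 100), (121, 115, 109), (124, 119, 116), (117, 115, 117), (110, 109, 114), (109, 108, 113), (114, 112, 113), (115, 112, 108)]
173 [(102, 98, 93), (112, 107, 101), (116, 108, 101), (122, 106, 99), (126, 106, 99), (124, 108, 102), (116, 108, 109), (107, 102, 109), (110, 101, 102), (112, 102, 100), (112, 108, 106), (111, 107, 105)]
174 [(111, 106, 101), (121, 112, 106), (125, 106, 99), (131, 96, 84), (137, 91, 75), (129, 92, 84), (111, 94, 97), (101, 92, 96), (112, 94, 86), (117, 99, 85), (115, 106, 98), (112, 108, 104)]
175 [(114, 109, 102), (124, 110, 103), (128, 95, 86), (135, 83, 62), (141, 88, 53), (132, 90, 69), (111, 91, 89), (100, 90, 92), (107, 94, 86), (114, 101, 89), (116, 109, 100), (111, 106, 100)]
176 [(116, 109, 103), (125, 109, 102), (129, 92, 81), (132, 80, 54), (136, 88, 54), (129, 96, 73), (118, 102, 94), (107, 102, 101), (106, 100, 99), (109, 
[... 2154 characters left out ...]
05), (123, 103, 95), (121, 102, 93), (120, 107, 100), (127, 118, 112), (143, 136, 130), (153, 147, 140), (140, 135, 128), (103, 99, 94), (63, 62, 59)]
179 [(127, 123, 117), (128, 123, 117), (120, 114, 109), (110, 103, 97), (103, 97, 91), (98, 92, 87), (95, 92, 87), (108, 104, 100), (124, 119, 114), (127, 122, 117), (108, 104, 99), (71, 68, 67)]
180 [(119, 116, 111), (118, 114, 110), (105, 102, 98), (92, 89, 86), (85, 83, 79), (80, 79, 76), (78, 77, 74), (82, 80, 77), (91, 87, 84), (95, 92, 88), (86, 83, 81), (64, 60, 60)]
181 [(97, 95, 92), (97, 93, 91), (86, 85, 82), (79, 77, 75), (77, 75, 74), (75, 74, 72), (76, 75, 73), (76, 74, 73), (76, 74, 72), (77, 75, 74), (73, 71, 69), (66, 59, 58)]
```

{"fn": "carry_out", "kwargs": {"plan": [[0.21,0,0,-1,0,0,0],[0.21,3,0,0,0,0,0],[0.21,3,0,0,0,0,0],[0.21,2,0,0,0,0,0],[0.21,1,0,0,0,0,0],[0.21,0,0,0,0,0,0],[0.21,0,0,0,0,0,0]]}}

```text
time_s: 11.22
position: [0.602, -0.1766, 0.0546]
tool_rot: [[0.993, -0.115, -0.0], [-0.115, -0.993, 0.0], [-0.0, -0.0, -1.0]]
ft_force: [-0.1, -0.5, -1.8]
grip_width: 0.034
gripper_force: 11.0
```

```bash
cat > ff.py <<'E'
from cell import env
import numpy as np
F=[];Mo=[];W=[]
for i in range(5):
    env.read_camera("top");s=env.get_state();F.append(s["tool_rot"].T@s["ft_force"]);Mo.append(s["tool_rot"].T@s["moment"]);W.append(s["grip_width"]*1e3)
print("F tool",np.mean(F,0).round(2),np.std(F,0).round(2),"M",np.mean(Mo,0).round(3),"w",np.mean(W).round(2),s["gripper_force"],"pos",s["position"].round(4),s["time_s"])
E
python3 ff.py
```

```text
F tool [-0.33  0.11  0.91] [0.28 0.39 0.61] M [ 0.015 -0.015 -0.006] w 33.85 11.020008623600006 pos [ 0.6019 -0.1766  0.0548] 11.4667
```

{"fn": "carry_out", "kwargs": {"plan": [[0.21,1,0,0,0,0,0],[0.21,1,0,0,0,0,0],[0.21,0,0,0,0,0,0],[0.21,0,0,0,0,0,0]]}}

```text
time_s: 11.8
position: [0.6037, -0.1768, 0.0547]
tool_rot: [[0.993, -0.115, -0.001], [-0.115, -0.993, 0.0], [-0.001, -0.0, -1.0]]
ft_force: [-2.7, 0.2, -0.5]
grip_width: 0.034
gripper_force: 11.0
```

```bash
python3 ff.py
```

```text
F tool [-2.09  0.16  0.49] [0.2  0.38 0.41] M [-0.014 -0.432 -0.003] w 34.02 10.97607046365738 pos [ 0.6038 -0.1768  0.0547] 12.05
```

{"fn": "carry_out", "kwargs": {"plan": [[0.21,1,0,0,0,0,0],[0.21,1,0,0,0,0,0],[0.21,0.5,0,0,0,0,0],[0.21,0,0,0,0,0,0],[0.21,0,0,0,0,0,0]]}}

```text
time_s: 12.47
position: [0.6062, -0.1771, 0.0546]
tool_rot: [[0.993, -0.115, -0.001], [-0.115, -0.993, 0.0], [-0.001, -0.0, -1.0]]
ft_force: [-4.5, 0.9, 0.1]
grip_width: 0.0339
gripper_force: 10.9
```

```bash
python3 ff.py; python3 - <<'E'
from cell import env
from h import *
for n in("side","top"):
    p,d=env.read_camera(n); np.savez(f"pics/{n}6.npz",p=p,d=d)
c=lambda p,u,v,w,h:cv2.resize(p[v:v+h,u:u+w,::-1],(800,300),interpolation=cv2.INTER_CUBIC)
S=np.load("pics/side6.npz")["p"];t=np.load("pics/top6.npz")["p"]
cv2.imwrite("pics/crop8.png",np.vstack([c(t,330,132,64,24),c(S,262,160,64,24)]))
E
```

```text
F tool [-4.84  0.03  0.46] [0.8  0.33 0.52] M [-0.016 -0.837 -0.001] w 33.9 10.930954366922379 pos [ 0.6063 -0.1771  0.0547] 12.7167
```

View pics/crop8.png

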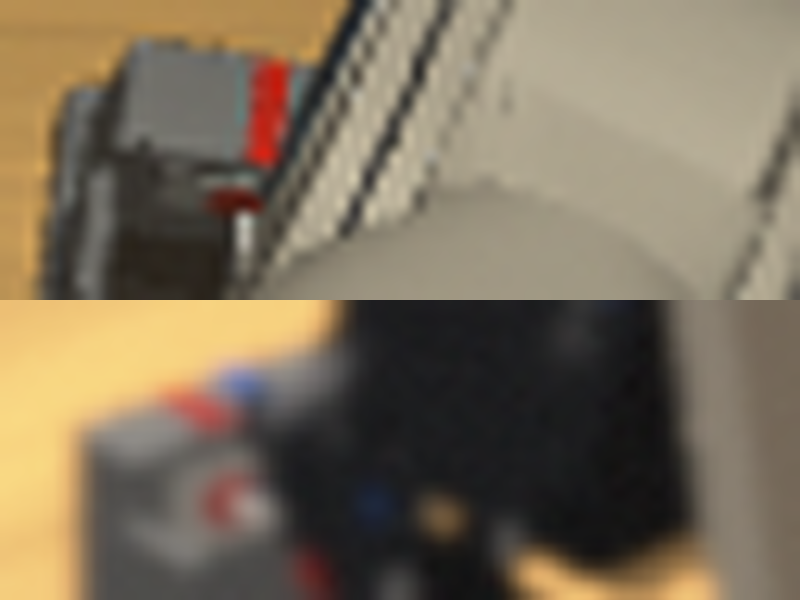

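The red tip sits in the middle of its ring and the brass is pushed in. The push is 4.7 N and balanced, with no twist about the vertical. I'll hold it.

{"fn": "carry_out", "kwargs": {"plan": [[0.21,0,0,0,0,0,0],[0.21,0,0,0,0,0,0],[0.21,0,0,0,0,0,0],[0.21,0,0,0,0,0,0],[0.21,0,0,0,0,0,0],[0.21,0,0,0,0,0,0],[0.21,0,0,0,0,0,0],[0.21,0,0,0,0,0,0],[0.21,0,0,0,0,0,0],[0.21,0,0,0,0,0,0],[0.21,0,0,0,0,0,0],[0.21,0,0,0,0,0,0],[0.21,0,0,0,0,0,0],[0.21,0,0,0,0,0,0],[0.21,0,0,0,0,0,0],[0.21,0,0,0,0,0,0],[0.21,0,0,0,0,0,0],[0.21,0,0,0,0,0,0],[0.21,0,0,0,0,0,0],[0.21,0,0,0,0,0,0]]}}

```text
time_s: 14.48
position: [0.6064, -0.1771, 0.0548]
tool_rot: [[0.993, -0.115, -0.0], [-0.115, -0.993, 0.0], [-0.0, -0.0, -1.0]]
ft_force: [-4.2, 0.9, -0.2]
grip_width: 0.034
gripper_force: 10.9
```

{"fn": "carry_out", "kwargs": {"plan": [[0.21,0,0,0,0,0,0],[0.21,0,0,0,0,0,0],[0.21,0,0,0,0,0,0],[0.21,0,0,0,0,0,0],[0.21,0,0,0,0,0,0],[0.21,0,0,0,0,0,0],[0.21,0,0,0,0,0,0],[0.21,0,0,0,0,0,0],[0.21,0,0,0,0,0,0],[0.21,0,0,0,0,0,0],[0.21,0,0,0,0,0,0],[0.21,0,0,0,0,0,0]]}}

```text
time_s: 15.48
position: [0.6064, -0.1771, 0.0548]
tool_rot: [[0.993, -0.115, 0.0], [-0.115, -0.993, 0.0], [0.0, -0.0, -1.0]]
ft_force: [-4.8, 0.8, -0.4]
grip_width: 0.0339
gripper_force: 10.9
```

```bash
python3 ff.py; python3 -c "
from cell import env
print(env.finish_job())"
```

```text
F tool [-4.84 -0.18  1.08] [0.3  0.48 0.41] M [ 0.004 -0.876 -0.009] w 33.9 10.926469266414642 pos [ 0.6064 -0.1771  0.0548] 15.7333
the job is handed in; nothing more can be done
None
```

I handed the job in at 15.7 s with the tweezers still held and pressing the contacts: gap about 22 mm, total push about 4.8 N, held steady for about 3 s. I saw the red tip on its contact, but the arm hid the blue one, so I judged that side from the 22 mm gap and the even push.

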